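Bin the pressed bushings and hang the bin on the louvered panel

TASK

Gather every flanged bushing from the press tray into the loose blue parts bin while it stands on the bench, gripping them lightly: they are thin-walled and must never feel more than 100 N from the two fingers together. Then lift the loaded bin by its middle rib and hang it by its back lip over the upper louvre of the panel, centred on the free place marked by the white card, with all the bushings still inside. Leave the collar, the plug and the other things on the bench where they are.

Things in the scene. Friction and masses are not known exactly. Their poses are not given: they have to be found in the camera images.
- bush0: Bright steel flanged bushing (one of 4 to 6 alike; some absent), at first standing on its flange in the tray, whose floor is 3 mm above the bench: thin-walled sleeve 28 mm in diameter on a flange 38 mm in diameter, 4 mm thick; 38 mm high over all, dark bore, 50 to 80 g. Origin: centre of the flange's underside; z along its axis to the plain end.
- bush1: Bright steel flanged bushing (one of 4 to 6 alike; some absent), at first standing on its flange in the tray, whose floor is 3 mm above the bench: thin-walled sleeve 28 mm in diameter on a flange 38 mm in diameter, 4 mm thick; 38 mm high over all, dark bore, 50 to 80 g. Origin: centre of the flange's underside; z along its axis to the plain end.
- bush2: Bright steel flanged bushing (one of 4 to 6 alike; some absent), at first standing on its flange in the tray, whose floor is 3 mm above the bench: thin-walled sleeve 28 mm in diameter on a flange 38 mm in diameter, 4 mm thick; 38 mm high over all, dark bore, 50 to 80 g. Origin: centre of the flange's underside; z along its axis to the plain end.
- bush3: Bright steel flanged bushing (one of 4 to 6 alike; some absent), at first standing on its flange in the tray, whose floor is 3 mm above the bench: thin-walled sleeve 28 mm in diameter on a flange 38 mm in diameter, 4 mm thick; 38 mm high over all, dark bore, 50 to 80 g. Origin: centre of the flange's underside; z along its axis to the plain end.
- bush4: Bright steel flanged bushing (one of 4 to 6 alike; some absent), at first standing on its flange in the tray, whose floor is 3 mm above the bench: thin-walled sleeve 28 mm in diameter on a flange 38 mm in diameter, 4 mm thick; 38 mm high over all, dark bore, 50 to 80 g. Origin: centre of the flange's underside; z along its axis to the plain end.
- bush5: Bright steel flanged bushing (one of 4 to 6 alike; some absent), at first standing on its flange in the tray, whose floor is 3 mm above the bench: thin-walled sleeve 28 mm in diameter on a flange 38 mm in diameter, 4 mm thick; 38 mm high over all, dark bore, 50 to 80 g. Origin: centre of the flange's underside; z along its axis to the plain end.
- bin: Loose open blue parts bin on the bench, 0.26 to 0.42 kg: 150 mm deep (its x), 180 mm wide (y), walls and floor 4 mm; front (-x) and side walls 60 mm high, back wall (+x) 85 mm. A rib 12 mm thick across the middle (x = 0, along y), 58 mm high, parts it in a front and a back half, each 65 mm of clear depth. Origin: centre of its underside; z up.
- bin_lip (a point): Middle of the slot under the lip along the bin's back, on the ledge's underside: 81 mm in x and 81 mm up from the bin's origin; the bin's axes. The lip is 140 mm wide: a ledge 16 mm out from the back wall (at x = 75 mm), with a 4 mm thick flange at its edge down to 67 mm above the bin's underside; this leaves a slot 12 mm wide, open below. When hung it lies on the louvre's top edge.
- bin_grip (a point): Middle of the bin's raised grip: the rib's middle 90 mm (along y), 12 mm thick, which rises to 84 mm above the underside. This point is 72 mm above the bin's origin; the bin's axes.
- place_rail (a point): Middle of the free place on the top edge of the panel's upper louvre, 180 mm above the bench; a white card at the panel's foot marks it. x points level through the panel away from the robot's side, y along the louvre, z up. The louvre: an upright blade 4 mm thick, 25 mm high, 28 mm of space behind it. A lower blade (top at 118 mm) stops the bin's back. A hung bin leans nose-down up to 7 degrees.
- panel: Fixed grey louvered panel, 445 mm long along its y, 190 mm high at its end posts, standing on the bench. Origin: on the bench under the middle of the louvres' front faces; x away from the robot's side. The centres of its two places are 100 mm either side of the middle.
- hung_bin: Smaller blue bin of other stock that already hangs on the panel and is fixed there: 110 mm wide, 105 mm deep towards the robot, from 99 to 184 mm above the bench. Origin: on the bench under the louvres' front faces, at the middle of its width; x away from the robot's side.
- tray: Fixed dark steel tray, 235 mm square, 12 mm high, floor 3 mm thick. Origin: centre of its underside.
- collar: Dark steel collar in the tray, not a bushing: 40 mm in diameter, 16 mm high. Origin: centre of its underside.
- plug: Dark steel stepped plug in the tray, not a bushing: 38 mm in diameter, 12 mm high, with a spigot 22 mm in diameter up to 26 mm. Origin: centre of its underside.
- driver: Screwdriver 200 mm long, 26 mm thick, lying on the bench. Origin: on its underside at its middle; x towards the tip.
- grease: Jar 70 mm in diameter and 50 mm high on the bench. Origin: centre of its underside.
- oil: Bottle 60 mm in diameter and 160 mm high on the bench. Origin: centre of its underside.
Not all that is in view belongs to the job. What is shaped like the bin but green is not meant.

How it is judged:
By the outcome, as a careful person would: the job done as asked, in the order asked, and still so for the second after the job is handed in, with the robot touching nothing.
Of bush0, bush1, bush2, bush3, bush4, bush5 only 4 to 6 are there at a start; the rules pass over those that are not, and their reading is None.
At some moment in a run one of bush0, bush1, bush2, bush3, bush4, bush5 may be knocked a few centimetres aside while the robot is not near it.
It also fails if it takes over 210 s, if anything falls off the work surface, if the arm or the gripper's body presses on something with over 40 N, if the wrist force passes 120 N, or if a joint passes its speed limit or range.

ROBOT

A 6-joint arm with a two-finger parallel gripper is mounted at the origin on the work surface. World frame = base frame: x ahead of the robot, y to its left, z up, the work surface at z = 0. Lengths are in mm, angles in rad, forces in N, time in s.
With the tool pointing down it reaches from about 350 to 775 mm from the base axis. Payload 7.3 kg.
Tool frame: the origin (TCP) lies on the front face of the gripper's body, between the roots of the fingers; the fingertips stand 66 mm ahead of it and the grasp point (between the pads) lies 47 mm ahead of it (bot.tip_extent is the distance from the TCP to the fingertips, in mm); z points along the fingers, y is the line along which they close (so a half turn about z gives the same grasp; the last joint's range is limited). The gripper opens to 92 mm and grips with 3 to 60 N. Pads are 19 mm wide; open, the fingers measure 130 mm over their backs; the gripper's body (75 mm by 190 mm) begins 47 mm behind the grasp point.
Start: joints at [1.142, 0.342, 1.524, -0, 1.275, -0.146], TCP at [146.481, 504.165, 292.241] pointing down, gripper open.
Joint ranges: [-2.53, 2.53], [-0.77, 2.02], [0.04, 2.7], [-1, 4.14], [0.28, 2.66], [-3.11, 3.11]. Speed limits (rad/s): [2.57, 2.57, 3.14, 3.14, 3.14, 3.14].

INTERFACE

Orientations are given as [roll, pitch, yaw] about the fixed x, y, z axes, in that order (R = Rz(yaw) Ry(pitch) Rx(roll)).
In Python, from plant import readout, viewer, order, bot gives the robot as it stands.
- The arm moves only by the shell command python3 -m creep 'ROWS'. ROWS is text: rows parted by semicolons, each of 7 numbers parted by spaces: the shift along the world's x, y, z in m, then the turn, a rotation vector about the world's x, y, z in rad, then the opening in per cent of the stroke, from 0 (shut) to 100 (fully open). A call has 1 to 8 rows; each row shifts and turns the commanded pose from where the row before left it; what a row does not reach is not made up. A row lasts 1/12 s, in which the tool goes at most 41.7 mm and 7.16 degrees, less where a joint would pass 70% of its speed; a pose out of reach is approached as far as the arm can. A call is refused whole if a number of a shift passes 0.0417 or a number of a turn 0.125, either way. A call with a gripper value outside its range is refused whole. The fingers move at their own pace and stop on an object; the grip force is fixed at half the most. Time passes only in rows, so rows that do not move let the fingers close. It gives the time, the measured TCP pose, the force, the opening and the grip force at its end, in the units of the state.
- readout.get_obs(): the state, without advancing time (a new reading comes with each control period).
- viewer.capture(name): name is "side" or "top" or "wrist"; returns the picture (480x640x3 uint8, red, green, blue); there is no depth.
- viewer.camera_info(name): a dict with "fx", "fy", "cx", "cy" (pixels), "origin" and "rotation" of the camera in the world. Camera axes: x right, y up, looking along -z (the intrinsics and any distortion apply to the point x, -y, -z); pixel columns grow to the right and rows downward; lengths in mm; the calibration is good to about 2 mm. The wrist camera is an equidistant fisheye: a pixel r from the principal point sees the ray r / f radians off the axis. A picture is of the moment at which its call begins: read the wrist's pose just before it. camera_info takes no time and is no camera call; for the wrist camera it gives the pose at the moment of the call.
- order.close_job(): hands the job in; it is judged then, once.
The state is a dict: "time": time; "joint_positions": joint angles; "dq": joint speeds; "tau": joint torques, N m; "tool_pos": TCP position; "tcp_rot": TCP orientation; "contact_force": force on the tool from outside, world axes, zero at the start; "moment": the same for the moment, N m; "grip_width": finger opening in mm; "finger_force": force on a finger pad.
Only numpy, scipy, OpenCV 4.12 (cv2) and the standard library are available. Lean on these libraries where they do the work, as an engineer would, in place of code of your own. Each camera call takes 0.05 s, during which the arm holds its last target. There are 200 camera calls.

## Working session

There is one attempt and no reset: what is moved stays moved. The work goes in short steps, Python scripts to look and compute and a shell command to move; the robot and the scene stay as the last step left them, time stands still between calls to the robot, and variables do not carry over. Pictures are saved under pics/ and viewed, at most 14 in all, crops included, and the job is handed in when it is done.

```bash
ls; mkdir -p pics
cat > h.py <<'E'
import numpy as np, cv2
from plant import readout, viewer, order, bot
def ray(ci,u,v,fish=False):
    x=(u-ci['cx'])/ci['fx']; y=(v-ci['cy'])/ci['fy']
    if fish:
        r=np.hypot(x,y); d=np.array([x/r*np.sin(r),y/r*np.sin(r),np.cos(r)]) if r>1e-9 else np.array([0,0,1.])
    else: d=np.array([x,y,1.])
    d=np.array([d[0],-d[1],-d[2]])
    return np.array(ci['rotation']).reshape(3,3)@d
def pix2w(name,u,v,z,ci=None):
    ci=ci or viewer.camera_info(name); d=ray(ci,u,v,name=='wrist'); o=np.array(ci['origin'])
    return o+d*(z-o[2])/d[2]
def proj(ci,p,fish=False):
    q=np.array(ci['rotation']).reshape(3,3).T@(np.array(p)-np.array(ci['origin'])); q=np.array([q[0],-q[1],-q[2]])
    if fish:
        r=np.arctan2(np.hypot(q[0],q[1]),q[2]); k=r/max(np.hypot(q[0],q[1]),1e-9); return ci['cx']+ci['fx']*k*q[0],ci['cy']+ci['fy']*k*q[1]
    return ci['cx']+ci['fx']*q[0]/q[2],ci['cy']+ci['fy']*q[1]/q[2]
def snap(name,fn):
    im=viewer.capture(name); cv2.imwrite('pics/'+fn,im[:,:,::-1]); return im
E
python3 - <<'E'
from h import *
for n in ['top','side','wrist']:
    print(n,viewer.camera_info(n)); snap(n,n+'0.png')
print(readout.get_obs())
E
```

```text
pics
top {'fx': 624.1972517681083, 'fy': 624.1972517681083, 'cx': 321.51132897704974, 'cy': 237.11382615688584, 'origin': array([ 225.33798104, -116.78229194, 1927.0558464 ]), 'rotation': array([ 0.1492789 , -0.01285652, -1.57776425])}
side {'fx': 555.4641609850372, 'fy': 555.4641609850372, 'cx': 323.6084747431372, 'cy': 247.66477035469092, 'origin': array([371.00265285, 755.89230544, 997.2039891 ]), 'rotation': array([ 0.80252046, -0.02035401, -3.00051182])}
wrist {'fx': 371.64829954431775, 'fy': 371.64829954431775, 'cx': 307.6297401364619, 'cy': 239.72199709917618, 'origin': array([ 77.61144707, 524.55559742, 382.76189249]), 'rotation': array([-2.72581189e-01,  1.23960692e-03,  1.28917971e+00])}
{'time': 0.15, 'joint_positions': array([ 1.14200434e+00,  3.42555202e-01,  1.52473287e+00,  8.23846793e-06,
        1.27539834e+00, -1.45969029e-01]), 'dq': array([-2.02867280e-03, -2.96252950e-03, -2.63356578e-03,  5.20721613e-04,
       -8.26551964e-05, -5.05480906e-04]), 'tau': array([ 9.00547748e-04, -4.31468475e+01, -2.44355196e+01,  7.15927547e-02,
        5.38953301e-02, -1.04837063e-04]), 'tool_pos': array([146.38594247, 503.96656752, 291.73104829]), 'tcp_rot': array([-3.14051167e+00, -1.66883379e-04,  2.85876720e+00]), 'contact_force': array([ 0.83742781, -0.53380553, -0.38086584]), 'moment': array([-0.05240894,  0.00891519, -0.02051819]), 'finger_force': 0.0, 'grip_width': 91.65377448681471}
```

Add to h.py:
```python
from scipy.spatial.transform import Rotation as Ro
_ci=viewer.camera_info
def ci_(n):
    c=dict(_ci(n)); c['rotation']=Ro.from_euler('xyz',c['rotation']).as_matrix(); return c
viewer.camera_info=ci_
```

```text
(no output)
```

View pics/top0.png

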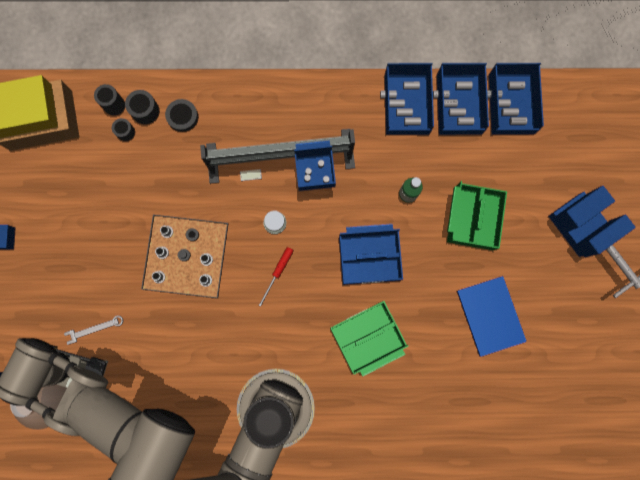

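View pics/side0.png

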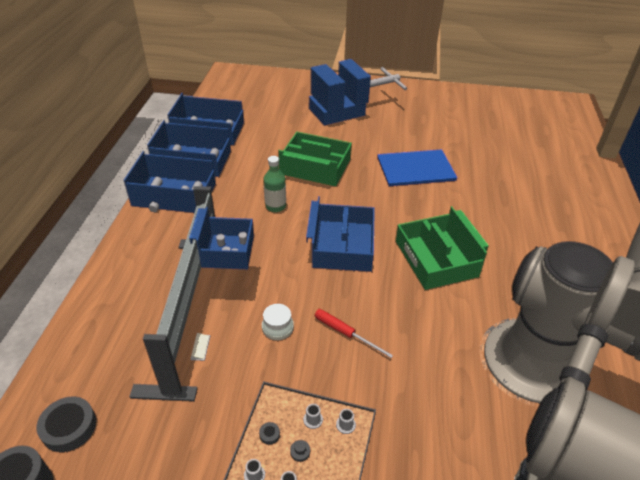

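The top view shows five bright bushings in the tray at about (166,230), (161,252), (157,277), (206,259) and (204,281). The dark collar is at (192,235) and the plug at (184,255). The loose blue bin is at (370,257) with its lip towards the top of the image. Possible mix-ups are the green bins at (368,338) and (477,215), the hung bin at (315,167), and the stock bins at (410,100) and to its right. I choose (370,257). The card is at (250,175). Next is a close crop to check this.

Run:
```python
from h import *
im=cv2.imread('pics/top0.png')
a=cv2.resize(im[205:305,135:235],None,fx=4,fy=4,interpolation=3)
b=cv2.resize(im[215:295,330:410],None,fx=5,fy=5,interpolation=3)
c=cv2.resize(im[120:200,195:365],(800,200),interpolation=3)[:200]
cv2.imwrite('pics/crop1.png',np.vstack([np.hstack([a,b]),c]))
print(Ro.from_matrix(viewer.camera_info('top')['rotation']).as_matrix().round(3))
ci=viewer.camera_info('top')
for n,u,v,z in [('b0',166,230,41),('b1',161,252,41),('b2',157,277,41),('b3',206,259,41),('b4',204,281,41),('collar',192,235,19),('plug',184,255,29),('tray',186,257,12),('card',250,175,0),('bin',370,257,60),('post',207,150,190),('postR',351,135,190)]: print(n,pix2w('top',u,v,z,ci).round(0))
```

```text
[[-0.007  0.989 -0.149]
 [-1.    -0.005  0.014]
 [ 0.013  0.149  0.989]]
b0 [533. 331.  41.]
b1 [466. 344.  41.]
b2 [390. 354.  41.]
b3 [443. 208.  41.]
b4 [377. 212.  41.]
collar [521. 256.  19.]
plug [458. 277.  29.]
tray [453. 274.  12.]
card [715.  81.   0.]
bin [ 445. -288.   60.]
post [741. 186. 190.]
postR [ 784. -228.  190.]
```

View pics/crop1.png

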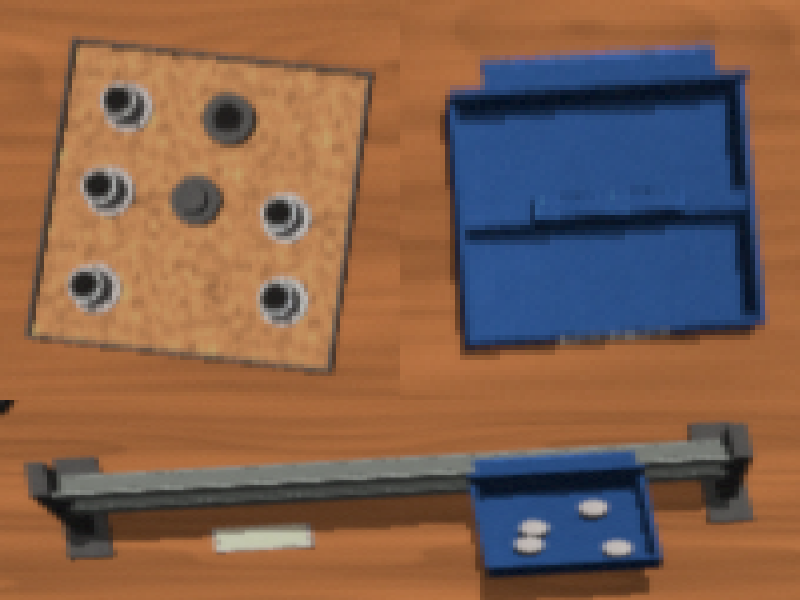

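The close crop confirms it: five bright bushings with dark bores, with the dark collar and plug clearly different. The blue bin has its lip at the top and a raised grip on the rib. Next I move over the tray and look with the wrist camera.

```bash
R='x'; python3 -m creep '0.038 -0.028 0 0 0 0 48;0.038 -0.028 0 0 0 0 48;0.038 -0.028 0 0 0 0 48;0.038 -0.028 0 0 0 0 48;0.038 -0.028 0 0 0 0 48;0.038 -0.028 0 0 0 0 48;0.038 -0.028 0 0 0 0 48;0.038 -0.028 0 0 0 0 48' && python3 -m creep '0 0 0 0 0 0 48;0 0 0 0 0 0 48;0 0 0 0 0 0 48'
python3 - <<'E'
from h import *
ci=viewer.camera_info('wrist'); snap('wrist','w1.png')
import pickle; pickle.dump(ci,open('w1.pkl','wb'))
for n,u,v in [('b0',164.1,229.4),('b1',159.6,251.1),('b2',155.9,275.9),('b3',204.1,257.9),('b4',203.4,278.9)]:
    p=pix2w('top',u,v,41); print(n,p.round(1),np.round(proj(ci,p,True)))
print(readout.get_obs())
E
```

```text
time: 0.82
tool_pos: [416.1, 304.8, 292.2]
tcp_rot: [-3.142, -0.0, 2.859]
contact_force: [0.4, 0.6, 0.5]
grip_width: 45.6
finger_force: 0.0
time: 1.07
tool_pos: [414.5, 306.3, 291.9]
tcp_rot: [-3.141, -0.001, 2.858]
contact_force: [0.7, 0.2, 0.6]
grip_width: 43.9
finger_force: 0.0
b0 [535.1 337.2  41. ] [368. 317.]
b1 [468.4 348.8  41. ] [364. 256.]
b2 [393.  357.5  41. ] [354. 179.]
b3 [446.9 213.6  41. ] [227. 272.]
b4 [383.1 214.4  41. ] [206. 212.]
{'time': 1.1167, 'joint_positions': array([ 4.88805348e-01,  3.24870909e-01,  1.54999289e+00,  4.74701331e-04,
        1.26754254e+00, -7.99868179e-01]), 'dq': array([ 2.06282135e-02, -6.83460824e-03,  1.30858634e-03, -7.55478994e-04,
        2.21854927e-05, -3.00056149e-03]), 'tau': array([-1.01870008e+00, -4.17384446e+01, -2.44421178e+01, -2.76823650e-02,
        6.30924501e-02, -8.18319477e-04]), 'tool_pos': array([414.02126195, 306.86227422, 292.02029431]), 'tcp_rot': array([-3.14135052e+00, -8.99247178e-04,  2.85932780e+00]), 'contact_force': array([ 0.10383909, -0.09688202,  0.32273873]), 'moment': array([ 0.04323181,  0.01202904, -0.02180632]), 'finger_force': 0.0, 'grip_width': 43.99456643795968}
```

View pics/w1.png

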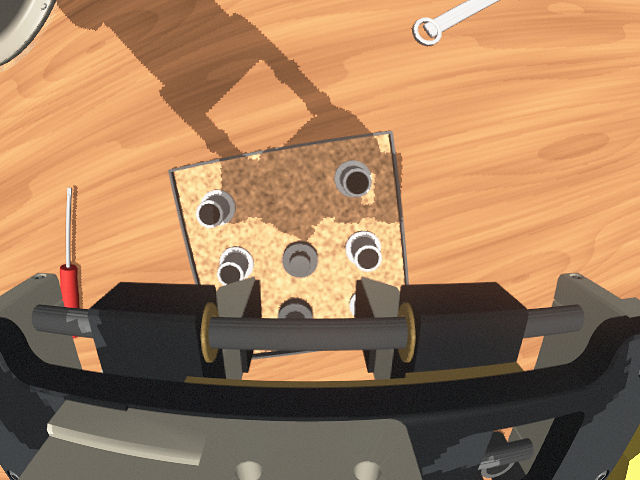

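The wrist view shows bore tops at (209,214), (231,272), (367,258) and (357,181). The plug is at (299,259), and the collar and b0 are hidden behind the fingers.

Run:
```python
from h import *
import pickle
ci=pickle.load(open('w1.pkl','rb'))
for n,u,v,z in [('b4',209,214,41),('b3',231,272,41),('b1',367,258,41),('b2',357,181,41),('plug',300,260,29)]: print(n,pix2w('wrist',u,v,z,ci).round(1))
# bin corners from crop: rim points z=60 ; back wall z=85
ct=viewer.camera_info('top')
for n,cx,cy,z in [('FL',466,350,60),('FR',762,322,60),('BL',450,93,85),('BR',746,73,85),('lipL',481,62,85),('lipR',713,47,85),('gripL',533,197,84),('gripR',690,190,84)]:
    u=330+(cx-400+.5)/5-.5; v=215+(cy+.5)/5-.5; print(n,pix2w('top',u,v,z,ct).round(1))
for n,cx,cy,z in [('bladeL',62,475,180),('bladeR',725,437,180),('cardTL',214,529,0),('cardTR',312,524,0),('cardBL',214,552,0),('cardBR',313,548,0)]:
    u=195+(cx+.5)*170/800-.5; v=120+(cy-400+.5)*80/200-.5; print(n,pix2w('top',u,v,z,ct).round(1))
```

```text
b4 [386.2 216.4  41. ]
b3 [448.1 217.7  41. ]
b1 [471.3 350.9  41. ]
b2 [395.8 360.1  41. ]
plug [458.7 286.1  29. ]
FL [ 362.  -205.4   60. ]
FR [ 377.7 -383.3   60. ]
BL [ 513.8 -196.5   85. ]
BR [ 525.  -374.1   85. ]
lipL [ 532.5 -215.3   85. ]
lipR [ 540.9 -354.6   85. ]
gripL [ 451.  -245.3   84. ]
gripR [ 454.7 -339.    84. ]
bladeL [744.6 185.2 180. ]
bladeR [ 788.9 -222.   180. ]
cardTL [727.1 112.9   0. ]
cardTR [733.4  47.    0. ]
cardBL [697.2 112.5   0. ]
cardBR [702.1  46.1   0. ]
```

```bash
python3 -m creep '-0.010 -0.031 0 0 0 0 48;-0.010 -0.030 0 0 0 0 48;-0.008 -0.030 -0.020 0 0 0 48;0 0 -0.040 0 0 0 48;0 0 -0.040 0 0 0 48;0 0 -0.030 0 0 0 48;0 0 0 0 0 0 48;0 0 0 0 0 0 48'
python3 - <<'E'
from h import *
ci=viewer.camera_info('wrist'); im=snap('wrist','w2.png')
print(np.round(proj(ci,[386,216,41],True)),np.round(proj(ci,[386,216,3],True)))
E
```

```text
time: 1.78
tool_pos: [385.7, 216.2, 162.0]
tcp_rot: [-3.14, -0.002, 2.861]
contact_force: [1.6, -0.4, 0.3]
grip_width: 44.2
finger_force: 0.0
[307. 261.] [307. 243.]
```

View pics/w2.png

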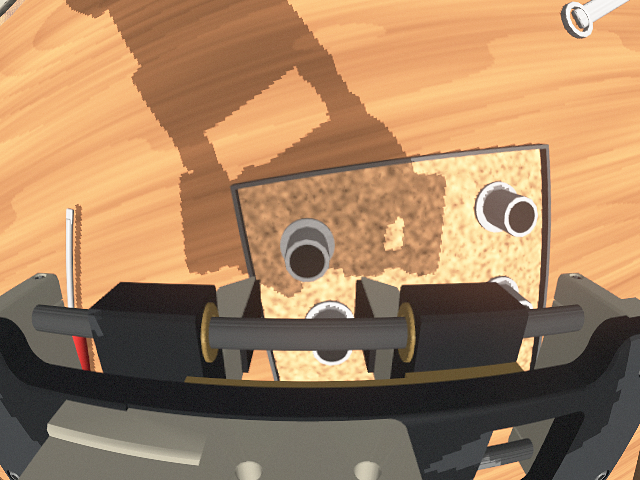

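The bore of b4 is at (307,261), exactly as predicted, so I descend and grip it slowly.

```bash
python3 -m creep '0 0 -0.035 0 0 0 48;0 0 -0.030 0 0 0 48;0 0 -0.017 0 0 0 48;0 0 0 0 0 0 44;0 0 0 0 0 0 40;0 0 0 0 0 0 36;0 0 0 0 0 0 32;0 0 0 0 0 0 29' && python3 -m creep '0 0 0 0 0 0 27;0 0 0 0 0 0 25;0 0 0 0 0 0 25;0 0 0.020 0 0 0 25;0 0 0.035 0 0 0 25;0 0 0.035 0 0 0 25'
```

```text
time: 2.5
tool_pos: [387.7, 215.8, 81.8]
tcp_rot: [3.14, 0.003, 2.859]
contact_force: [-0.4, -1.1, 0.4]
grip_width: 27.6
finger_force: 0.3
time: 3.0
tool_pos: [386.2, 215.2, 171.3]
tcp_rot: [-3.14, -0.002, 2.859]
contact_force: [0.9, 0.7, -0.1]
grip_width: 26.9
finger_force: 30.0
```

```bash
python3 -m creep '0.003 -0.038 0 0 0 0.116 25;0.003 -0.038 0 0 0 0.116 25;0.003 -0.038 0 0 0 0.116 25;0.003 -0.038 0 0 0 0 25;0.002 -0.038 0 0 0 0 25;0.001 -0.038 0 0 0 0 25;0.001 -0.038 0 0 0 0 25;0.001 -0.038 0 0 0 0 25' && python3 -m creep '0.001 -0.038 0 0 0 0 25;0 -0.038 0 0 0 0 25;0 -0.038 0 0 0 0 25;0 -0.020 0 0 0 0 25;0 0 0 0 0 0 25;0 0 0 0 0 0 25'
python3 - <<'E'
from h import *
import pickle
ci=viewer.camera_info('wrist'); snap('wrist','w3.png'); pickle.dump(ci,open('w3.pkl','wb'))
E
```

```text
time: 3.67
tool_pos: [403.2, -77.8, 171.0]
tcp_rot: [-3.141, 0.001, -3.115]
contact_force: [0.6, 0.3, -0.4]
grip_width: 27.2
finger_force: 30.0
time: 4.17
tool_pos: [404.1, -210.8, 170.6]
tcp_rot: [3.142, 0.0, -3.118]
contact_force: [0.5, 0.5, -0.8]
grip_width: 27.6
finger_force: 30.0
```

View pics/w3.png

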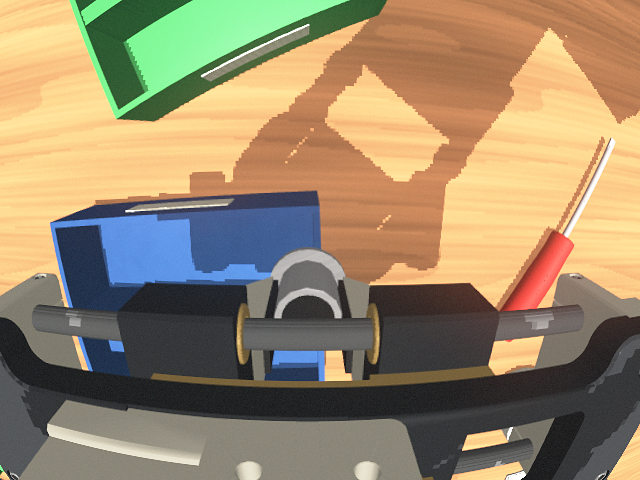

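The wrist view shows the front rim of the bin with its corners at about (51,222) and (318,191). The bushing is held between the fingers at (308,300).

Run:
```python
from h import *
import pickle
ci=pickle.load(open('w3.pkl','rb'))
a=pix2w('wrist',51,222,60,ci);b=pix2w('wrist',318,191,60,ci);print(a,b,np.linalg.norm(b-a))
d=(b-a)/np.linalg.norm(b-a); yaw=np.arctan2(-d[0],d[1]); c=(a+b)/2+75*np.array([d[1],-d[0],0]); print('yaw',yaw,'c',c)
R=np.array([[np.cos(yaw),-np.sin(yaw)],[np.sin(yaw),np.cos(yaw)]])
for l in [(-38,46),(-38,-46),(38,46),(38,-46),(-38,0)]: print(l,(c[:2]+R@l).round(1))
```

```text
[ 380.91114586 -381.4821126    60.        ] [ 361.11778689 -205.82157586   60.        ] 176.77217322430027
yaw 0.11220631396334142 c [ 445.54282689 -285.2540184    60.        ]
(-38, 46) [ 402.6 -243.8]
(-38, -46) [ 412.9 -335.2]
(38, 46) [ 478.2 -235.3]
(38, -46) [ 488.5 -326.7]
(-38, 0) [ 407.8 -289.5]
```

```bash
python3 -m creep '0 -0.033 0 0 0 0.04 25;0 0 -0.020 0 0 0 25;0 0 -0.034 0 0 0 25;0 0 -0.024 0 0 0 25;0 0 0 0 0 0 25;0 0 0 0 0 0 30;0 0 0 0 0 0 33;0 0 0 0 0 0 36' && python3 -m creep '0 0 0 0 0 0 36;0 0 0.025 0 0 0 36;0 0 0.035 0 0 0 36;0 0 0.025 0 0 0 48;0.004 0.040 0 0 0 0 48;0.004 0.040 0 0 0 0 48;0.004 0.040 0 0 0 0 48;0.004 0.040 0 0 0 0 48' && python3 -m creep '0.004 0.040 0 0 0 0 48;0.004 0.040 0 0 0 0 48;0.004 0.040 0 0 0 0 48;0.004 0.040 0 0 0 0 48;0.004 0.040 0 0 0 0 48;0.004 0.040 0 0 0 0 48;0.004 0.040 0 0 0 0 48;0 0 0 0 0 0 48'; python3 -m creep '0 0 0 0 0 0 48'
python3 - <<'E'
from h import *
ci=viewer.camera_info('wrist'); snap('wrist','w4.png')
for p in [(448,217.5,41),(471,351,41),(395.8,360,41)]: print(np.round(proj(ci,p,True)))
E
```

```text
time: 4.88
tool_pos: [405.4, -243.1, 94.0]
tcp_rot: [-3.139, 0.002, -3.074]
contact_force: [0.7, -0.1, -0.0]
grip_width: 31.9
finger_force: 0.0
time: 5.55
tool_pos: [420.4, -81.6, 178.6]
tcp_rot: [-3.141, 0.003, -3.077]
contact_force: [0.9, -0.2, 0.8]
grip_width: 43.7
finger_force: 0.0
time: 6.22
tool_pos: [448.8, 203.1, 178.7]
tcp_rot: [3.139, 0.004, -3.07]
contact_force: [-0.3, -0.4, 0.3]
grip_width: 44.1
finger_force: 0.0
time: 6.3
tool_pos: [448.2, 199.1, 178.1]
tcp_rot: [3.141, 0.002, -3.071]
contact_force: [-0.6, -1.0, -0.6]
grip_width: 44.3
finger_force: 0.0
[336. 253.]
[508. 293.]
[538. 195.]
```

View pics/w4.png

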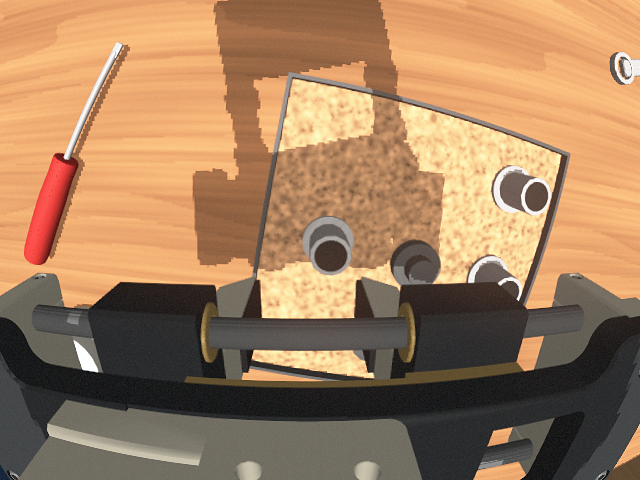

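b3's bore is at (330,251), 6 px left of the prediction, which puts it at y≈214. I correct for that, grip it and carry it over.

```bash
python3 -m creep '0.001 0.015 -0.020 0 0 0 48;0 0 -0.035 0 0 0 48;0 0 -0.030 0 0 0 48;0 0 -0.012 0 0 0 48;0 0 0 0 0 0 42;0 0 0 0 0 0 37;0 0 0 0 0 0 33;0 0 0 0 0 0 30' && python3 -m creep '0 0 0 0 0 0 27;0 0 0 0 0 0 25;0 0 0 0 0 0 25;0 0 0.025 0 0 0 25;0 0 0.040 0 0 0 25;0 0 0.035 0 0 0 25;-0.002 -0.039 0 0 0 0 25;-0.002 -0.039 0 0 0 0 25' && python3 -m creep '-0.003 -0.039 0 0 0 0 25;-0.003 -0.039 0 0 0 0 25;-0.003 -0.039 0 0 0 0 25;-0.003 -0.039 0 0 0 0 25;-0.003 -0.039 0 0 0 0 25;-0.003 -0.039 0 0 0 0 25;-0.003 -0.039 0 0 0 0 25;-0.003 -0.039 0 0 0 0 25' && python3 -m creep '-0.003 -0.039 0 0 0 0 25;-0.003 -0.039 0 0 0 0 25;-0.003 -0.039 0 0 0 0 25;-0.003 -0.039 0 0 0 0 25;0 0 0 0 0 0 25;0 0 0 0 0 0 25;0 0 0 0 0 0 25'
```

```text
time: 7.02
tool_pos: [450.4, 211.8, 81.8]
tcp_rot: [3.141, 0.003, -3.076]
contact_force: [0.5, 0.5, -1.0]
grip_width: 29.5
finger_force: 0.1
time: 7.68
tool_pos: [446.4, 134.7, 183.0]
tcp_rot: [3.141, 0.007, -3.071]
contact_force: [0.7, 0.1, -0.5]
grip_width: 27.2
finger_force: 30.0
time: 8.35
tool_pos: [420.8, -179.8, 180.9]
tcp_rot: [-3.141, 0.001, -3.075]
contact_force: [1.8, 0.2, -1.3]
grip_width: 27.2
finger_force: 30.0
time: 8.93
tool_pos: [409.1, -333.4, 180.2]
tcp_rot: [3.141, -0.0, -3.076]
contact_force: [-0.1, 0.5, -0.5]
grip_width: 27.5
finger_force: 30.0
```

```bash
python3 -m creep '0.003 -0.002 -0.020 0 0 0 25;0 0 -0.040 0 0 0 25;0 0 -0.026 0 0 0 25;0 0 0 0 0 0 25;0 0 0 0 0 0 29;0 0 0 0 0 0 33;0 0 0 0 0 0 36;0 0 0 0 0 0 36' && python3 -m creep '0 0 0.025 0 0 0 36;0 0 0.035 0 0 0 36;0 0 0.025 0 0 0 48;0.0035 0.038 0 0 0 0 48;0.0035 0.038 0 0 0 0 48;0.0035 0.038 0 0 0 0 48;0.0035 0.038 0 0 0 0 48;0.0035 0.038 0 0 0 0 48' && python3 -m creep '0.0035 0.038 0 0 0 0 48;0.0035 0.038 0 0 0 0 48;0.0035 0.038 0 0 0 0 48;0.0035 0.038 0 0 0 0 48;0.0035 0.038 0 0 0 0 48;0.0035 0.038 0 0 0 0 48;0.0035 0.038 0 0 0 0 48;0.0035 0.038 0 0 0 0 48' && python3 -m creep '0.0035 0.038 0 0 0 0 48;0.0035 0.038 0 0 0 0 48;0.0035 0.038 0 0 0 0 48;0.0035 0.038 0 0 0 0 48;0 0.038 0 0 0 0 48;0 0 0 0 0 0 48;0 0 0 0 0 0 48;0 0 0 0 0 0 48'
python3 - <<'E'
from h import *
ci=viewer.camera_info('wrist'); im=snap('wrist','w5.png')
cv2.imwrite('pics/w5c.png',im[100:380,:,::-1])
for p in [(471,351,41),(395.8,360,41),(536,339,41)]: print(np.round(proj(ci,p,True)))
E
```

```text
time: 9.6
tool_pos: [413.2, -336.5, 96.2]
tcp_rot: [-3.139, 0.002, -3.075]
contact_force: [-0.7, -0.1, -0.5]
grip_width: 32.7
finger_force: 0.0
time: 10.27
tool_pos: [430.0, -144.5, 180.6]
tcp_rot: [-3.14, 0.002, -3.076]
contact_force: [0.6, -0.3, -0.2]
grip_width: 44.1
finger_force: 0.0
time: 10.93
tool_pos: [458.0, 160.1, 180.7]
tcp_rot: [3.141, 0.003, -3.075]
contact_force: [0.6, 0.3, 0.0]
grip_width: 43.9
finger_force: 0.0
time: 11.6
tool_pos: [471.7, 347.9, 179.9]
tcp_rot: [3.142, 0.001, -3.075]
contact_force: [-0.3, -0.7, -0.2]
grip_width: 43.9
finger_force: 0.0
[312. 250.]
[335. 133.]
[289. 336.]
```

View pics/w5c.png

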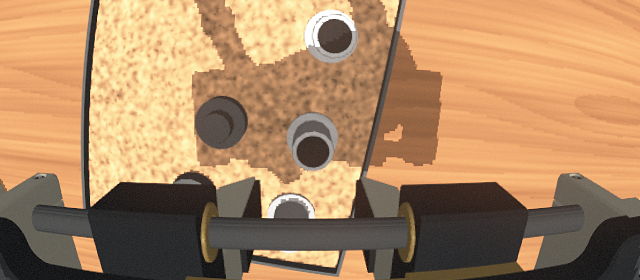

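b1's bore is at (314,251) and b2's at (335,135), both as predicted. The plug is at (217,222). I pick b1 for the back half of the bin.

```bash
python3 -m creep '0 0.004 -0.020 0 0 0 48;0 0 -0.035 0 0 0 48;0 0 -0.030 0 0 0 48;0 0 -0.013 0 0 0 48;0 0 0 0 0 0 42;0 0 0 0 0 0 37;0 0 0 0 0 0 33;0 0 0 0 0 0 30' && python3 -m creep '0 0 0 0 0 0 27;0 0 0 0 0 0 25;0 0 0 0 0 0 25;0 0 0.025 0 0 0 25;0 0 0.040 0 0 0 25;0 0 0.035 0 0 0 25;0.0005 -0.039 0 0 0 0 25;0.0005 -0.039 0 0 0 0 25' && python3 -m creep '0.0005 -0.039 0 0 0 0 25;0.0005 -0.039 0 0 0 0 25;0.0005 -0.039 0 0 0 0 25;0.0005 -0.039 0 0 0 0 25;0.0005 -0.039 0 0 0 0 25;0.0005 -0.039 0 0 0 0 25;0.0005 -0.039 0 0 0 0 25;0.0005 -0.039 0 0 0 0 25' && python3 -m creep '0 -0.039 0 0 0 0 25;0 -0.039 0 0 0 0 25;0 -0.039 0 0 0 0 25;0 -0.039 0 0 0 0 25;0 -0.039 0 0 0 0 25;0 0 0 0 0 0 25;0 0 0 0 0 0 25;0 0 0 0 0 0 25'
```

```text
time: 12.32
tool_pos: [473.0, 352.1, 83.1]
tcp_rot: [3.14, 0.003, -3.076]
contact_force: [0.5, -0.4, 0.5]
grip_width: 29.0
finger_force: 0.2
time: 12.98
tool_pos: [473.7, 275.1, 184.3]
tcp_rot: [3.139, 0.007, -3.071]
contact_force: [0.4, -0.9, -1.2]
grip_width: 27.2
finger_force: 30.0
time: 13.65
tool_pos: [476.6, -39.7, 181.9]
tcp_rot: [-3.141, 0.001, -3.075]
contact_force: [0.7, 0.0, -1.1]
grip_width: 26.9
finger_force: 30.0
time: 14.32
tool_pos: [476.6, -232.5, 181.3]
tcp_rot: [3.141, -0.0, -3.076]
contact_force: [0.3, 0.9, -1.4]
grip_width: 27.5
finger_force: 30.0
```

```bash
python3 -m creep '0.003 -0.004 -0.020 0 0 0 25;0 0 -0.040 0 0 0 25;0 0 -0.026 0 0 0 25;0 0 0 0 0 0 25;0 0 0 0 0 0 29;0 0 0 0 0 0 33;0 0 0 0 0 0 36;0 0 0 0 0 0 36' && python3 -m creep '0 0 0.025 0 0 0 36;0 0 0.035 0 0 0 36;0 0 0.025 0 0 0 48;-0.0056 0.040 0 0 0 0 48;-0.0056 0.040 0 0 0 0 48;-0.0056 0.040 0 0 0 0 48;-0.0056 0.040 0 0 0 0 48;-0.0056 0.040 0 0 0 0 48' && python3 -m creep '-0.0056 0.040 0 0 0 0 48;-0.0056 0.040 0 0 0 0 48;-0.0056 0.040 0 0 0 0 48;-0.0056 0.040 0 0 0 0 48;-0.0056 0.040 0 0 0 0 48;-0.0056 0.040 0 0 0 0 48;-0.0056 0.040 0 0 0 0 48;-0.0056 0.040 0 0 0 0 48' && python3 -m creep '-0.0056 0.040 0 0 0 0 48;-0.0056 0.037 0 0 0 0 48;0 0 0 0 0 0 48;0 0 0 0 0 0 48;0 0 0 0 0 0 48'
python3 - <<'E'
from h import *
ci=viewer.camera_info('wrist'); im=snap('wrist','w6.png')
g=cv2.cvtColor(im,cv2.COLOR_RGB2GRAY)
for p in [(395.8,360,41)]:
    u,v=np.round(proj(ci,p,True)).astype(int); print(u,v)
    s=g[v-35:v+35,u-45:u+45]; m=(cv2.GaussianBlur(s,(5,5),0)<70).astype(np.uint8)
    n,_,st,ce=cv2.connectedComponentsWithStats(m)
    for i in range(1,n):
        if st[i,4]>100:
            q=ce[i]+[u-45,v-35]; print(st[i],q,pix2w('wrist',*q,41,ci).round(1))
cv2.imwrite('pics/w6c.png',im[100:380,:,::-1])
E
```

```text
time: 14.98
tool_pos: [480.8, -237.2, 97.2]
tcp_rot: [-3.14, 0.003, -3.075]
contact_force: [0.4, -0.4, -0.2]
grip_width: 33.1
finger_force: 0.0
time: 15.65
tool_pos: [451.6, -35.4, 181.6]
tcp_rot: [-3.141, 0.003, -3.076]
contact_force: [0.5, 0.1, 0.3]
grip_width: 44.1
finger_force: 0.0
time: 16.32
tool_pos: [406.7, 285.2, 181.7]
tcp_rot: [3.14, 0.003, -3.075]
contact_force: [1.4, 0.6, 0.3]
grip_width: 44.3
finger_force: 0.0
time: 16.73
tool_pos: [395.7, 359.9, 180.9]
tcp_rot: [3.142, 0.001, -3.074]
contact_force: [0.1, -0.1, 0.2]
grip_width: 44.3
finger_force: 0.0
307 250
[ 30  23  30  29 683] [306.49780381 251.5636896 ] [396.8 359.6  41. ]
```

View pics/w6c.png

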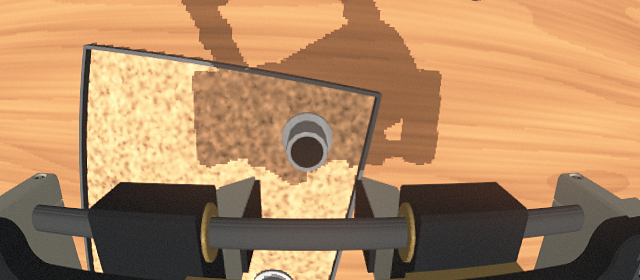

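b2's bore is at (306,251), as predicted. A bright flange shows at (275,375), so b0 may have been nudged; I check that after this one.

```bash
python3 -m creep '0.001 0 -0.020 0 0 0 48;0 0 -0.035 0 0 0 48;0 0 -0.030 0 0 0 48;0 0 -0.014 0 0 0 48;0 0 0 0 0 0 42;0 0 0 0 0 0 37;0 0 0 0 0 0 33;0 0 0 0 0 0 30' && python3 -m creep '0 0 0 0 0 0 27;0 0 0 0 0 0 25;0 0 0 0 0 0 25;0 0 0.025 0 0 0 25;0 0 0.040 0 0 0 25;0 0 0.035 0 0 0 25;0.005 -0.038 0 0 0 0 25;0.005 -0.038 0 0 0 0 25' && python3 -m creep '0.0055 -0.039 0 0 0 0 25;0.0055 -0.039 0 0 0 0 25;0.0055 -0.039 0 0 0 0 25;0.0055 -0.039 0 0 0 0 25;0.0055 -0.039 0 0 0 0 25;0.0055 -0.039 0 0 0 0 25;0.0055 -0.039 0 0 0 0 25;0.0055 -0.039 0 0 0 0 25' && python3 -m creep '0.0055 -0.039 0 0 0 0 25;0.0055 -0.039 0 0 0 0 25;0.0055 -0.039 0 0 0 0 25;0.0055 -0.039 0 0 0 0 25;0.005 -0.039 0 0 0 0 25;0.005 -0.039 0 0 0 0 25;0.005 -0.039 0 0 0 0 25;0.005 -0.032 0 0 0 0 25' && python3 -m creep '0 0 0 0 0 0 25;0 0 0 0 0 0 25;0 0 0 0 0 0 25'
```

```text
time: 17.45
tool_pos: [397.9, 360.1, 82.9]
tcp_rot: [3.14, 0.003, -3.076]
contact_force: [-0.3, -0.3, 0.5]
grip_width: 29.1
finger_force: 0.1
time: 18.12
tool_pos: [407.7, 285.1, 184.1]
tcp_rot: [3.139, 0.007, -3.071]
contact_force: [1.5, -1.2, -0.7]
grip_width: 27.5
finger_force: 30.0
time: 18.78
tool_pos: [450.8, -29.8, 181.9]
tcp_rot: [-3.141, 0.001, -3.075]
contact_force: [1.2, 0.7, -0.9]
grip_width: 27.3
finger_force: 30.0
time: 19.45
tool_pos: [492.7, -335.7, 181.8]
tcp_rot: [-3.141, 0.001, -3.076]
contact_force: [0.5, 0.4, -1.1]
grip_width: 27.5
finger_force: 30.0
time: 19.7
tool_pos: [492.6, -332.2, 181.2]
tcp_rot: [3.141, -0.0, -3.076]
contact_force: [-0.2, 1.4, -1.1]
grip_width: 26.9
finger_force: 30.0
```

```bash
python3 -m creep '-0.003 0.003 -0.020 0 0 0 25;0 0 -0.040 0 0 0 25;0 0 -0.026 0 0 0 25;0 0 0 0 0 0 25;0 0 0 0 0 0 29;0 0 0 0 0 0 33;0 0 0 0 0 0 36;0 0 0 0 0 0 36' && python3 -m creep '0 0 0.025 0 0 0 36;0 0 0.035 0 0 0 36;0 0 0.025 0 0 0 48;-0.0024 0.039 0 0 0 0 48;-0.0024 0.039 0 0 0 0 48;-0.0024 0.039 0 0 0 0 48;-0.0024 0.039 0 0 0 0 48;-0.0024 0.039 0 0 0 0 48' && python3 -m creep '-0.0024 0.039 0 0 0 0 48;-0.0024 0.039 0 0 0 0 48;-0.0024 0.039 0 0 0 0 48;-0.0024 0.039 0 0 0 0 48;-0.0024 0.039 0 0 0 0 48;-0.0024 0.039 0 0 0 0 48;-0.0024 0.039 0 0 0 0 48;-0.0024 0.039 0 0 0 0 48' && python3 -m creep '-0.0024 0.039 0.02 0 0 0 48;-0.0024 0.039 0.02 0 0 0 48;-0.0024 0.039 0.02 0 0 0 48;-0.0024 0.039 0.02 0 0 0 48;0 0 0 0 0 0 48;0 0 0 0 0 0 48;0 0 0 0 0 0 48'
python3 - <<'E'
from h import *
import pickle
ci=viewer.camera_info('wrist'); im=snap('wrist','w7.png');pickle.dump(ci,open('w7.pkl','wb'))
for p in [(536,339,41)]: print(np.round(proj(ci,p,True)))
t=snap('top','top2.png')
a=cv2.resize(t[205:305,135:235],(280,280),interpolation=cv2.INTER_CUBIC);b=cv2.resize(t[215:295,330:410],(320,280),interpolation=cv2.INTER_CUBIC)
cv2.imwrite('pics/c7.png',np.vstack([im[100:380],np.hstack([a,b,np.zeros((280,40,3),np.uint8)])])[:,:,::-1])
E
```

```text
time: 20.37
tool_pos: [490.8, -330.4, 97.5]
tcp_rot: [-3.139, 0.003, -3.075]
contact_force: [0.8, 0.1, 0.0]
grip_width: 32.9
finger_force: 0.0
time: 21.03
tool_pos: [477.8, -133.5, 181.7]
tcp_rot: [-3.14, 0.003, -3.076]
contact_force: [0.7, 0.2, 0.1]
grip_width: 44.3
finger_force: 0.0
time: 21.7
tool_pos: [458.6, 179.1, 181.8]
tcp_rot: [3.141, 0.003, -3.075]
contact_force: [-0.3, -0.3, -0.4]
grip_width: 44.4
finger_force: 0.0
time: 22.28
tool_pos: [449.2, 324.7, 256.5]
tcp_rot: [-3.141, 0.0, -3.075]
contact_force: [0.8, -0.7, -1.1]
grip_width: 43.8
finger_force: 0.0
[316. 316.]
```

View pics/c7.png

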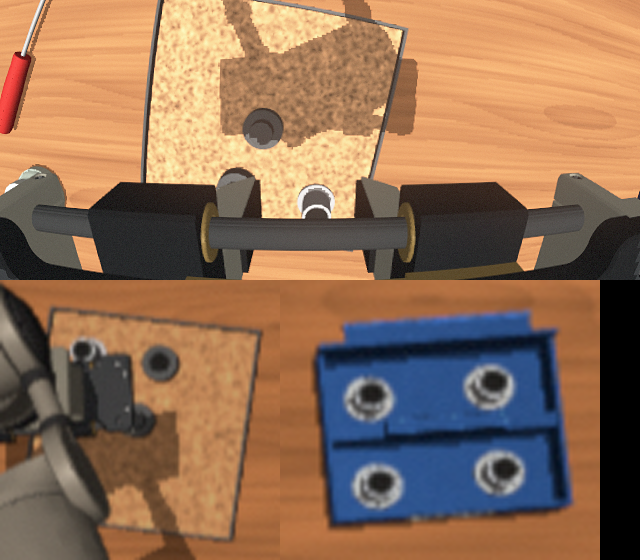

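Four bushings stand in the bin, and b0 is still at about (316,312) as predicted, with the plug at (262,228). I go above b0.

```bash
python3 -m creep '0.029 0.005 -0.025 0 0 0 48;0.029 0.005 -0.025 0 0 0 48;0.028 0.005 -0.026 0 0 0 48;0 0 0 0 0 0 48;0 0 0 0 0 0 48;0 0 0 0 0 0 48'
python3 - <<'E'
from h import *
ci=viewer.camera_info('wrist'); im=snap('wrist','w8.png')
g=cv2.cvtColor(im,cv2.COLOR_RGB2GRAY)
u,v=np.round(proj(ci,(536,339,41),True)).astype(int); print(u,v)
s=g[v-35:v+35,u-45:u+45]; m=(cv2.GaussianBlur(s,(5,5),0)<70).astype(np.uint8)
n,_,st,ce=cv2.connectedComponentsWithStats(m)
for i in range(1,n):
    if st[i,4]>100:
        q=ce[i]+[u-45,v-35]; print(st[i],q,pix2w('wrist',*q,41,ci).round(1))
E
```

```text
time: 22.88
tool_pos: [535.5, 339.0, 180.3]
tcp_rot: [-3.141, -0.001, -3.077]
contact_force: [0.0, -0.4, 0.9]
grip_width: 44.3
finger_force: 0.0
307 251
[ 30  24  31  29 690] [307.07971014 253.88115942] [537.7 339.1  41. ]
```

```bash
python3 -m creep '0.002 0 -0.020 0 0 0 48;0 0 -0.035 0 0 0 48;0 0 -0.030 0 0 0 48;0 0 -0.013 0 0 0 48;0 0 0 0 0 0 42;0 0 0 0 0 0 37;0 0 0 0 0 0 33;0 0 0 0 0 0 30' && python3 -m creep '0 0 0 0 0 0 27;0 0 0 0 0 0 25;0 0 0 0 0 0 25;0 0 0.025 0 0 0 25;0 0 0.040 0 0 0 25;0 0 0.035 0 0 0 25;-0.008 -0.039 0 0 0 0 25;-0.008 -0.039 0 0 0 0 25' && python3 -m creep '-0.008 -0.039 0 0 0 0 25;-0.008 -0.039 0 0 0 0 25;-0.008 -0.039 0 0 0 0 25;-0.008 -0.039 0 0 0 0 25;-0.008 -0.039 0 0 0 0 25;-0.008 -0.039 0 0 0 0 25;-0.008 -0.039 0 0 0 0 25;-0.008 -0.039 0 0 0 0 25' && python3 -m creep '-0.008 -0.039 0 0 0 0 25;-0.008 -0.039 0 0 0 0 25;-0.008 -0.039 0 0 0 0 25;-0.008 -0.039 0 0 0 0 25;-0.008 -0.039 0 0 0 0 25;-0.008 -0.039 0 0 0 0 25;0 0 0 0 0 0 25;0 0 0 0 0 0 25' && python3 -m creep '0 0 0 0 0 0 25;0 0 0 0 0 0 25'
```

```text
time: 23.6
tool_pos: [538.7, 340.6, 84.9]
tcp_rot: [3.14, 0.004, -3.075]
contact_force: [0.6, -0.4, 1.1]
grip_width: 28.9
finger_force: 0.4
time: 24.27
tool_pos: [522.7, 263.2, 185.8]
tcp_rot: [3.139, 0.008, -3.072]
contact_force: [-0.2, -1.7, -1.5]
grip_width: 27.1
finger_force: 30.0
time: 24.93
tool_pos: [457.1, -51.6, 183.1]
tcp_rot: [-3.141, 0.002, -3.075]
contact_force: [0.9, -0.4, -0.2]
grip_width: 27.6
finger_force: 30.0
time: 25.6
tool_pos: [409.1, -285.8, 182.8]
tcp_rot: [-3.141, 0.001, -3.079]
contact_force: [-0.1, 0.6, -0.6]
grip_width: 27.1
finger_force: 30.0
time: 25.77
tool_pos: [409.7, -282.7, 182.4]
tcp_rot: [3.141, 0.0, -3.074]
contact_force: [-0.2, 1.5, 0.2]
grip_width: 27.1
finger_force: 30.0
```

```bash
python3 -m creep '0 -0.007 -0.020 0 0 0 25;0 0 -0.034 0 0 0 25;0 0 -0.017 0 0 0 25;0 0 0 0 0 0 25;0 0 0 0 0 0 28;0 0 0 0 0 0 30;0 0 0 0 0 0 33;0 0 0 0 0 0 35' && python3 -m creep '0 0 0.030 0 0 0 35;0 0 0.040 0 0 0 35;0 0 0.040 0 0 0 35;-0.015 0 0.040 0 0 0 35;-0.015 0 0.020 0 0 0 35;0 0 0 0 0 0 35;0 0 0 0 0 0 35;0 0 0 0 0 0 35'
python3 - <<'E'
from h import *
import pickle
ci=viewer.camera_info('wrist'); im=snap('wrist','w9.png');pickle.dump(ci,open('w9.pkl','wb'))
t=snap('top','top3.png')
a=cv2.resize(t[205:305,135:235],(280,280),interpolation=cv2.INTER_CUBIC);b=cv2.resize(t[215:295,330:410],(360,280),interpolation=cv2.INTER_CUBIC)
cv2.imwrite('pics/c9.png',np.vstack([im[60:380],np.hstack([a,b])])[:,:,::-1])
E
```

```text
time: 26.43
tool_pos: [410.3, -291.1, 112.6]
tcp_rot: [-3.14, 0.002, -3.075]
contact_force: [0.4, -0.0, 0.5]
grip_width: 31.0
finger_force: 0.0
time: 27.1
tool_pos: [379.9, -290.6, 279.9]
tcp_rot: [3.141, 0.0, -3.076]
contact_force: [0.5, -0.7, -0.8]
grip_width: 32.1
finger_force: 0.0
```

View pics/c9.png

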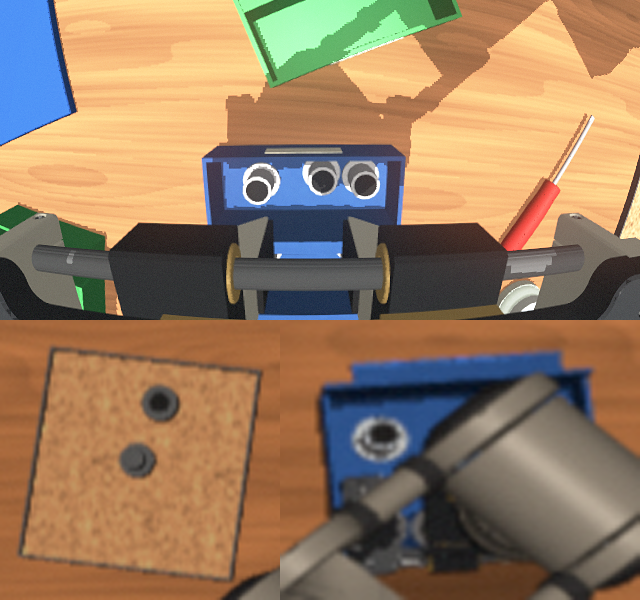

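All five bushings stand in the bin: three in front at about (260,245), (322,240) and (363,242), and two in the back half. Only the collar and plug remain in the tray. The front rim of the bin runs from (203,217) to (404,217).

Run:
```python
from h import *
import pickle
ci=pickle.load(open('w9.pkl','rb'))
im=cv2.imread('pics/w9.png')
hsv=cv2.cvtColor(im,cv2.COLOR_BGR2HSV); m=cv2.inRange(hsv,(105,120,30),(125,255,255)); 
for r in [208,212,216,220,224]:
    c=np.where(m[r,150:450])[0]; print(r,c.min()+150 if len(c) else None,c.max()+150 if len(c) else None)
for A,B in [((203,217),(405,217)),((203,218),(404,218))]:
    a=pix2w('wrist',*A,60,ci);b=pix2w('wrist',*B,60,ci)
    d=(b-a)/np.linalg.norm(b-a); print(a.round(1),b.round(1),np.linalg.norm(b-a),'yaw',np.arctan2(-d[0],d[1]),'c',((a+b)/2+75*np.array([d[1],-d[0],0])).round(1))
```

```text
208 None None
212 None None
216 None None
220 202 376
224 203 383
[ 380.6 -382.2   60. ] [ 368.8 -205.5   60. ] 177.11813950032035 yaw 0.06659785520025603 c [ 449.6 -288.8   60. ]
[ 381.5 -382.2   60. ] [ 369.8 -206.3   60. ] 176.31718182306867 yaw 0.0665586070130517 c [ 450.5 -289.2   60. ]
```

```bash
python3 -m creep '0.010 0 0 0 0 -0.119 45;0.010 0 0 0 0 -0.119 45;0.010 0 0 0 0 -0.119 45;0.010 0 0 0 0 -0.119 45;0.010 0 0 0 0 -0.119 45;0.010 0 0 0 0 -0.119 45;0.005 0 0 0 0 -0.119 45;0 0 0 0 0 -0.119 45' && python3 -m creep '0 0 0 0 0 -0.119 45;0 0 0 0 0 -0.119 45;0 0 0 0 0 -0.119 45;0 0 0 0 0 -0.119 45;0 0 0 0 0 -0.119 45;0 0 0 0 0 0 45;0 0 0 0 0 0 45;0 0 0 0 0 0 45'
python3 - <<'E'
from h import *
import pickle
ci=viewer.camera_info('wrist'); im=snap('wrist','w10.png');pickle.dump(ci,open('w10.pkl','wb'))
E
```

```text
time: 27.87
tool_pos: [446.0, -290.5, 278.3]
tcp_rot: [-3.142, -0.003, 2.251]
contact_force: [-0.4, -0.3, 0.3]
grip_width: 41.3
finger_force: 0.0
time: 28.53
tool_pos: [445.0, -290.7, 279.4]
tcp_rot: [-3.141, -0.001, 1.665]
contact_force: [0.1, 1.1, -0.7]
grip_width: 41.6
finger_force: 0.0
```

View pics/w10.png

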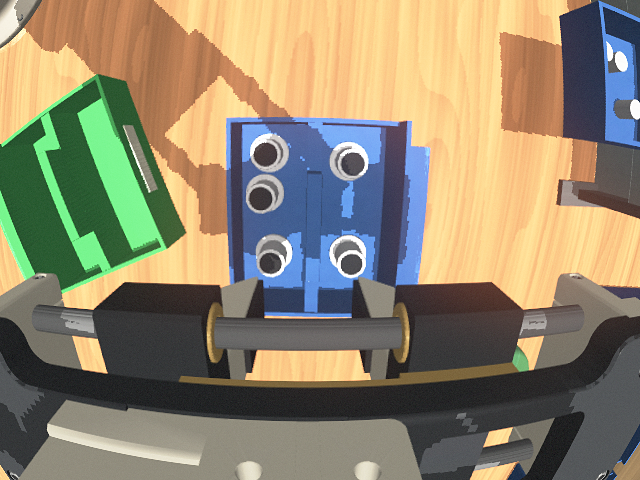

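The view shows all five bushings upright. The raised grip of the rib runs from about (314,171) to (311,311), and the +y side rim of the bin starts at (229,119). I work out the rib pose from these.

Run:
```python
from h import *
import pickle
ci=pickle.load(open('w10.pkl','rb'))
for q in [(307,171),(321,171),(305,300),(319,300),(305,311),(318,311)]: print(q,pix2w('wrist',*q,84,ci).round(1))
for q in [(229,119)]: print(q,pix2w('wrist',*q,60,ci).round(1))
cp=cv2.resize(cv2.imread('pics/w10.png')[150:330,270:350],None,fx=4,fy=3.3,interpolation=cv2.INTER_CUBIC); cv2.imwrite('pics/c10.png',cp)
```

```text
(307, 171) [ 440.7 -243.2   84. ]
(321, 171) [ 451.5 -242.1   84. ]
(305, 300) [ 449.2 -350.7   84. ]
(319, 300) [ 461.  -349.6   84. ]
(305, 311) [ 450.2 -361.1   84. ]
(318, 311) [ 461.3 -360.1   84. ]
(229, 119) [ 371.8 -206.6   60. ]
```

View pics/c10.png

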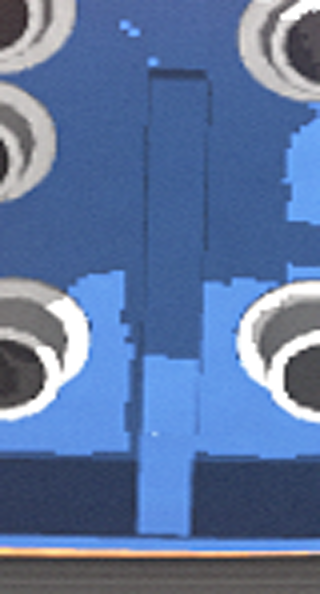

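The crop shows the grip's top face from (178,72) to (168,433), which is full-image (314.5,172) to (312,281).

Run:
```python
from h import *
import pickle
ci=pickle.load(open('w10.pkl','rb'))
a=pix2w('wrist',314.5,171.5,84,ci);b=pix2w('wrist',312,281,84,ci);print(a,b,np.linalg.norm(a-b),(a+b)/2,'yaw',np.arctan2(-(a-b)[0],(a-b)[1]))
print(readout.get_obs()['tool_pos'])
# panel estimate from top0
```

```text
[ 446.52940181 -242.99893669   84.        ] [ 453.41835109 -332.83533568   84.        ] 90.10014542976873 [ 449.97387645 -287.91713619   84.        ] yaw 0.0765334954524013
[ 445.00837431 -290.75029055  279.59177239]
```

The grip length comes out at 90.1 mm, its centre is at (450,-288) and the bin's yaw is 0.077. Before gripping it, I take one close look at the free place on the panel.

```bash
python3 -m creep '0.019 0.037 0 0 0 0 45;0.019 0.037 0 0 0 0 45;0.019 0.037 0 0 0 0 45;0.019 0.037 0 0 0 0 45;0.019 0.037 0 0 0 0 45;0.019 0.037 0 0 0 0 45;0.019 0.037 0 0 0 0 45;0.019 0.037 0 0 0 0 45' && python3 -m creep '0.019 0.020 0 0 0 0 45;0 0 0 0 0 0 45;0 0 0 0 0 0 45;0 0 0 0 0 0 45'
python3 - <<'E'
from h import *
import pickle
ci=viewer.camera_info('wrist'); im=snap('wrist','w11.png');pickle.dump(ci,open('w11.pkl','wb'))
E
```

```text
time: 29.25
tool_pos: [597.5, 7.2, 280.1]
tcp_rot: [3.142, 0.0, 1.663]
contact_force: [0.5, -0.4, 0.4]
grip_width: 41.2
finger_force: 0.0
time: 29.58
tool_pos: [615.5, 24.7, 279.7]
tcp_rot: [-3.14, 0.0, 1.662]
contact_force: [-1.3, -0.7, -0.6]
grip_width: 41.5
finger_force: 0.0
```

View pics/w11.png

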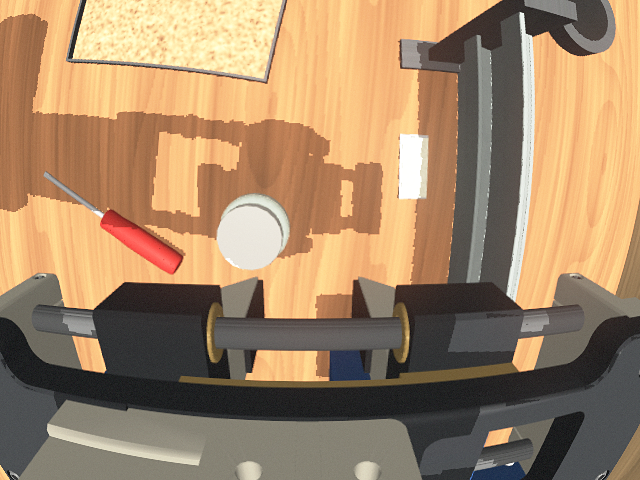

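The panel runs along the right of the picture, with the lower blade at u≈465-490 and the upper blade's edge line at u≈525-530. The card is at (413,167). I read the edges numerically from here.

Run:
```python
from h import *
import pickle
ci=pickle.load(open('w11.pkl','rb')); im=cv2.imread('pics/w11.png')
for v in [100,167,230]:
    print(v,[(u,int(im[v,u].mean())) for u in range(440,546,3)])
print(ci['origin'])
for u,v,z in [(399,135,0),(427,135,0),(399,198,0),(427,198,0)]: print('card',pix2w('wrist',u,v,z,ci).round(1))
for z in (93,118,155,180):
    print(z,[ (v,pix2w('wrist',u,v,z,ci)[:2].round(1)) for u,v in [(526,100),(528,167)]])
```

```text
100 [(440, 118), (443, 111), (446, 120), (449, 130), (452, 129), (455, 119), (458, 95), (461, 82), (464, 84), (467, 79), (470, 77), (473, 80), (476, 78), (479, 148), (482, 140), (485, 139), (488, 140), (491, 168), (494, 78), (497, 76), (500, 75), (503, 79), (506, 78), (509, 80), (512, 81), (515, 80), (518, 79), (521, 82), (524, 230), (527, 234), (530, 226), (533, 238), (536, 191), (539, 190), (542, 181), (545, 188)]
167 [(440, 134), (443, 129), (446, 122), (449, 123), (452, 127), (455, 124), (458, 86), (461, 89), (464, 82), (467, 81), (470, 83), (473, 81), (476, 82), (479, 149), (482, 139), (485, 136), (488, 140), (491, 75), (494, 79), (497, 80), (500, 79), (503, 80), (506, 79), (509, 80), (512, 84), (515, 85), (518, 85), (521, 113), (524, 235), (527, 224), (530, 236), (533, 184), (536, 184), (539, 185), (542, 186), (545, 196)]
230 [(440, 124), (443, 124), (446, 124), (449, 120), (452, 99), (455, 82), (458, 81), (461, 81), (464, 82), (467, 81), (470, 80), (473, 145), (476, 139), (479, 138), (482, 135), (485, 172), (488, 80), (491, 82), (494, 84), (497, 82), (500, 85), (503, 82), (506, 86), (509, 86), (512, 80), (515, 106), (518, 236), (521, 224), (524, 237), (527, 184), (530, 180), (533, 196), (536, 192), (539, 193), (542, 197), (545, 187)]
[610.06807482  97.46589931 370.83944672]
card [700.2 111.    0. ]
card [729.7 115.3   0. ]
card [708.4  46.9   0. ]
card [738.8  50.4   0. ]
93 [(100, array([785.5, 156.1])), (167, array([795.5, 100.3]))]
118 [(100, array([769.7, 150.8])), (167, array([778.8, 100.1]))]
155 [(100, array([746.3, 143. ])), (167, array([754.1,  99.7]))]
180 [(100, array([730.5, 137.7])), (167, array([737.5,  99.4]))]
```

Run:
```python
from h import *
import pickle
ci=pickle.load(open('w11.pkl','rb')); im=cv2.imread('pics/w11.png'); t=cv2.imread('pics/top0.png')
for xf in (736,742,748,754,760):
    print(xf,{(dx,z):round(proj(ci,(xf+dx,98,z),True)[0],1) for dx,z in [(0,93),(0,118),(4,118),(0,155),(0,180),(4,180),(32,180),(36,180)]})
for v in [167]:
    for u in (470,485,505,527,540): print(u,im[v,u])
ct=viewer.camera_info('top')
for v in range(140,185): print(v,t[v,250],pix2w('top',250,v,180,ct)[:2].round(0),end=' | ')
print({(dx,z):np.round(proj(ct,(742+dx,90,z)),1) for dx,z in [(0,93),(0,118),(4,118),(0,155),(0,180),(4,180),(32,180)]})
```

```text
736 {(0, 93): np.float64(467.2), (0, 118): np.float64(480.8), (4, 118): np.float64(485.5), (0, 155): np.float64(505.3), (0, 180): np.float64(525.7), (4, 180): np.float64(531.0), (32, 180): np.float64(565.5), (36, 180): np.float64(570.1)}
742 {(0, 93): np.float64(473.8), (0, 118): np.float64(487.8), (4, 118): np.float64(492.4), (0, 155): np.float64(512.9), (0, 180): np.float64(533.7), (4, 180): np.float64(538.8), (32, 180): np.float64(572.3), (36, 180): np.float64(576.7)}
748 {(0, 93): np.float64(480.3), (0, 118): np.float64(494.6), (4, 118): np.float64(499.1), (0, 155): np.float64(520.3), (0, 180): np.float64(541.4), (4, 180): np.float64(546.4), (32, 180): np.float64(578.8), (36, 180): np.float64(583.1)}
754 {(0, 93): np.float64(486.7), (0, 118): np.float64(501.3), (4, 118): np.float64(505.7), (0, 155): np.float64(527.5), (0, 180): np.float64(548.9), (4, 180): np.float64(553.8), (32, 180): np.float64(585.2), (36, 180): np.float64(589.3)}
760 {(0, 93): np.float64(492.9), (0, 118): np.float64(507.9), (4, 118): np.float64(512.2), (0, 155): np.float64(534.5), (0, 180): np.float64(556.2),
[... 1097 characters left out ...]
1 108] [684.  63.] | 171 [107 122 128] [681.  63.] | 172 [139 159 160] [678.  63.] | 173 [169 193 191] [675.  63.] | 174 [175 198 195] [672.  63.] | 175 [175 198 196] [669.  63.] | 176 [172 196 194] [666.  63.] | 177 [173 197 196] [663.  63.] | 178 [171 192 192] [660.  63.] | 179 [144 162 176] [657.  63.] | 180 [ 79 112 161] [654.  63.] | 181 [ 62 106 168] [652.  63.] | 182 [ 61 103 167] [649.  63.] | 183 [ 59 102 163] [646.  63.] | 184 [ 61 104 165] [643.  63.] | {(0, 93): array([244.1, 158.7]), (0, 118): array([243.2, 156.4]), (4, 118): array([243.2, 155.1]), (0, 155): array([241.8, 152.9]), (0, 180): array([240.8, 150.5]), (4, 180): array([240.9, 149.1]), (32, 180): array([241. , 139.8])}
```

Run:
```python
from h import *
import pickle
ci=pickle.load(open('w11.pkl','rb')); g=cv2.imread('pics/w11.png').mean(2)
P=[]
for v in range(60,262,6):
    r=g[v]; u=next((u for u in range(500,545) if r[u]<150<=r[u+1] and r[u-8:u-1].max()<110 and r[u+2:u+5].min()>200),None)
    if u: 
        s=u+(150-r[u])/(r[u+1]-r[u]); P.append(pix2w('wrist',s,v,180,ci)[:2])
P=np.array(P); k=np.polyfit(P[:,1],P[:,0],1); print(len(P),k,np.abs(np.polyval(k,P[:,1])-P[:,0]).max(),np.polyval(k,83),P[0],P[-1])
m=(cv2.imread('pics/w11.png').min(2)>205).astype(np.uint8); m[:,:390]=0;m[:,440:]=0;m[:120]=0;m[215:]=0
c,s,a=cv2.minAreaRect(np.argwhere(m)[:,::-1].astype(np.float32)); print('card px',c,s,a,pix2w('wrist',*c,0,ci).round(1))
b=cv2.boxPoints((c,s,a)); print([pix2w('wrist',*q,0,ci)[:2].round(1) for q in b])
```

```text
34 [-1.05329132e-01  7.42831834e+02] 0.5369630133442342 734.089515839576 [725.78253027 160.78520071] [738.5429217  44.1749713]
card px (412.61517333984375, 166.15914916992188) (27.431974411010742, 64.58230590820312) 1.9749338626861572 [718.4  81.3   0. ]
[array([707.1,  46.8]), array([701.1, 112.8]), array([730.1, 116.1]), array([737. ,  49.2])]
```

The blade's front face is at x = 734 for y = 83, the panel's yaw is 0.105, and the place is at about (736, 83). I go back over the bin.

```bash
python3 -m creep '-0.0184 -0.0347 0 0 0 0 45;-0.0184 -0.0347 0 0 0 0 45;-0.0184 -0.0347 0 0 0 0 45;-0.0184 -0.0347 0 0 0 0 45;-0.0184 -0.0347 0 0 0 0 45;-0.0184 -0.0347 0 0 0 0 45;-0.0184 -0.0347 0 0 0 0 45;-0.0184 -0.0347 0 0 0 0 45' && python3 -m creep '-0.0184 -0.0347 0 0 0 -0.015 45;0 0 -0.030 0 0 0 45;0 0 -0.040 0 0 0 45;0 0 -0.030 0 0 0 45;0 0 0 0 0 0 45;0 0 0 0 0 0 45;0 0 0 0 0 0 45'
```

```text
time: 30.3
tool_pos: [466.3, -254.8, 280.7]
tcp_rot: [3.141, 0.001, 1.659]
contact_force: [0.8, -0.5, -0.5]
grip_width: 41.2
finger_force: 0.0
time: 30.88
tool_pos: [450.6, -288.1, 182.2]
tcp_rot: [3.14, 0.002, 1.645]
contact_force: [-0.0, 0.2, 0.5]
grip_width: 41.2
finger_force: 0.0
```

```bash
python3 -m creep '0 0 -0.030 0 0 0 45;0 0 -0.020 0 0 0 45;0 0 -0.013 0 0 0 45;0 0 0 0 0 0 45;0 0 0 0 0 0 36;0 0 0 0 0 0 28;0 0 0 0 0 0 20;0 0 0 0 0 0 14' && python3 -m creep '0 0 0 0 0 0 10;0 0 0 0 0 0 5;0 0 0 0 0 0 0;0 0 0 0 0 0 0' && python3 -m creep '0 0 0.010 0 0 0 0;0 0 0.020 0 0 0 0;0 0 0.020 0 0 0 0;0 0 0 0 0 0 0;0 0 0 0 0 0 0'
python3 - <<'E'
from h import *
o=readout.get_obs();print(o['contact_force'],o['moment'],o['grip_width'],o['finger_force'])
E
```

```text
time: 31.55
tool_pos: [450.9, -287.6, 118.7]
tcp_rot: [3.14, 0.002, 1.646]
contact_force: [0.6, 0.3, -0.3]
grip_width: 18.8
finger_force: 0.0
time: 31.88
tool_pos: [450.0, -287.5, 118.2]
tcp_rot: [-3.141, 0.001, 1.646]
contact_force: [-3.9, 0.3, 6.9]
grip_width: 12.1
finger_force: 30.0
time: 32.3
tool_pos: [450.6, -287.2, 167.7]
tcp_rot: [3.14, 0.001, 1.646]
contact_force: [0.2, 0.3, -6.8]
grip_width: 11.8
finger_force: 30.0
[ 0.20099186  0.27787473 -6.80790008] [-0.11214774  0.0171239   0.00150875] 11.808823699557461 29.997324272990227
```

```bash
python3 -m creep '0 0 0.020 0 0 0 0;0 0 0.024 0 0 0 0;0 0 0.024 0 0 0 0;0 0 0.024 0 0 0 0;0 0.010 0 0 0 0 0;0 0.020 0 0 0 0 0;0 0.024 0 0 0 0 0;0 0.024 0 0 0 0 0' && python3 -m creep '0 0.024 0 0 0 0 0;0 0.024 0 0 0 0 0;0 0.024 0 0 0 0 0;0 0.024 0 0 0 0 0;0 0.024 0 0 0 0 0;0 0.024 0 0 0 0 0;0 0.024 0 0 0 0 0;0 0.024 0 0 0 0 0' && python3 -m creep '0 0.024 0 0 0 0.01 0;0 0.024 0 0 0 0.01 0;0 0.024 0 0 0 0.01 0;0 0.020 0 0 0 0 0;0 0.010 0 0 0 0 0;0 0 0 0 0 0 0;0 0 0 0 0 0 0'
python3 - <<'E'
from h import *
import pickle
ci=viewer.camera_info('wrist'); im=snap('wrist','w12.png');pickle.dump(ci,open('w12.pkl','wb'))
o=readout.get_obs();print(o['tool_pos'],o['tcp_rot'],o['contact_force'],o['moment'])
# grip/rib line, bin front-left rim corner predicted
T=np.array(o['tool_pos']); yaw=o['tcp_rot'][2]-np.pi/2
R=Ro.from_euler('z',yaw).as_matrix(); O=T+R@[0,0,-118.2]
def P(l): return np.round(proj(ci,O+R@np.array(l),True),1)
print('rim +y front',P([-75,90,60]),'rim +y back',P([75,90,60]),'grip end L/R',P([-6,45,84]),P([6,45,84]))
g=cv2.cvtColor(im,cv2.COLOR_RGB2HSV); m=cv2.inRange(g,(105,110,25),(125,255,255))
for u in (240,270,300,330,360): 
    c=np.where(m[:250,u])[0]; print(u,c.min() if len(c) else None)
for r in (130,150,170,190): 
    c=np.where(m[r,100:500])[0]; print(r,c.min()+100 if len(c) else None)
E
```

```text
time: 32.97
tool_pos: [449.2, -207.3, 256.3]
tcp_rot: [-3.138, -0.003, 1.645]
contact_force: [-0.1, 0.2, -5.8]
grip_width: 11.9
finger_force: 30.0
time: 33.63
tool_pos: [448.8, -15.2, 256.6]
tcp_rot: [-3.138, -0.001, 1.646]
contact_force: [0.2, 0.1, -6.5]
grip_width: 11.9
finger_force: 30.0
time: 34.22
tool_pos: [449.5, 85.1, 257.7]
tcp_rot: [-3.139, 0.0, 1.678]
contact_force: [-0.1, -0.3, -6.6]
grip_width: 11.9
finger_force: 30.0
[449.72911002  84.55491137 258.01454274] [-3.13946004e+00  3.68700428e-04  1.67641594e+00] [ 0.4756673  -0.91091836 -5.58682   ] [-0.16734063  0.00077068  0.00881085]
rim +y front [130.5 107.4] rim +y back [483.4 107.9] grip end L/R [288.3 221.4] [323.1 221.4]
240 103
270 102
300 102
330 102
360 103
130 134
150 135
170 136
190 137
```

```bash
python3 -m creep '0.012 -0.002 0 0 0 0 0;0.024 -0.003 0 0 0 0 0;0.024 -0.003 0 0 0 0 0;0.024 -0.003 0 0 0 0 0;0.024 0 0 0 0 0 0;0.024 0 0 0 0 0 0;0.024 0 0 0 0 0 0;0.020 0 0 0 0 0 0' && python3 -m creep '0.016 0 0 0 0 0 0;0.010 0 0 0 0 0 0;0.004 0 0 0 0 0 0;0 0 0 0 0 0 0;0 0 0 0 0 0 0;0 0 0 0 0 0 0'
python3 - <<'E'
from h import *
import pickle
ci=viewer.camera_info('wrist'); im=snap('wrist','w13.png');pickle.dump(ci,open('w13.pkl','wb'))
o=readout.get_obs();T=o['tool_pos'];print(T,o['tcp_rot'],o['contact_force'],o['joint_positions'])
yaw=o['tcp_rot'][2]-np.pi/2
R=Ro.from_euler('z',yaw).as_matrix(); O=T+R@[0,0,-118.2]
print('bin',O,'lip',O+R@[81,0,81])
P=lambda l:np.round(proj(ci,O+R@np.array(l,float),True),1)
print('lip flange outer +y',P([91,70,85]),P([91,70,67]),'blade front/back edge y150',[np.round(proj(ci,(734-.105*(y-83)+dx,y,180),True),1) for y in (150,165,180) for dx in (0,4)])
for y in (150,165,180):
    u0,v0=np.round(proj(ci,(734-.105*(y-83),y,180),True)).astype(int); r=im[v0].mean(1); print(v0,u0,[int(q) for q in r[u0-14:u0+22:2]])
E
```

```text
time: 34.93
tool_pos: [627.7, 72.1, 258.0]
tcp_rot: [-3.141, 0.0, 1.674]
contact_force: [0.6, 0.7, -6.6]
grip_width: 11.8
finger_force: 30.0
time: 35.43
tool_pos: [655.6, 73.4, 259.0]
tcp_rot: [-3.141, -0.0, 1.675]
contact_force: [0.1, -0.5, -6.0]
grip_width: 11.6
finger_force: 30.0
[655.67900111  73.59090987 259.24502148] [-3.14104611e+00  1.62987717e-05  1.67568498e+00] [ 0.20561572  1.39983845 -5.83817464] [-4.25610042e-03  6.18592111e-01  1.15906170e+00 -7.73767213e-05
  1.36448036e+00 -1.09128881e-01]
bin [655.67900111  73.59090987 141.04502148] lip [736.23384343  82.07132136 222.04502148]
lip flange outer +y [543.5 159.3] [520.  155.9] blade front/back edge y150 [array([469.2, 153.3]), array([476.4, 154.7]), array([470.4, 122.5]), array([477.6, 124.1]), array([470.8,  91.9]), array([478. ,  93.7])]
153 469 [54, 51, 53, 52, 53, 51, 54, 58, 47, 60, 55, 52, 56, 59, 59, 60, 57, 57]
123 470 [60, 55, 54, 60, 60, 63, 54, 58, 63, 54, 54, 60, 58, 60, 59, 59, 62, 57]
92 471 [78, 76, 81, 84, 77, 78, 73, 116, 240, 238, 227, 224, 223, 223, 221, 221, 222, 222]
```

The blade edge sits where predicted (u≈471), and the lip is centred over it. I lower the bin slowly.

```bash
python3 -m creep '0 0 -0.008 0 0 0 0;0 0 -0.010 0 0 0 0;0 0 -0.008 0 0 0 0;0 0 -0.004 0 0 0 0;0 0 0 0 0 0 0' && python3 -m creep '0 0 -0.004 0 0 0 0;0 0 -0.003 0 0 0 0;0 0 0 0 0 0 0' && python3 -m creep '0 0 -0.002 0 0 0 0;0 0 -0.001 0 0 0 0;0 0 0 0 0 0 0'
```

```text
time: 35.9
tool_pos: [655.5, 73.9, 227.1]
tcp_rot: [-3.138, -0.0, 1.676]
contact_force: [-0.1, 0.8, -7.4]
grip_width: 11.8
finger_force: 30.0
time: 36.15
tool_pos: [656.2, 73.8, 221.6]
tcp_rot: [-3.141, -0.0, 1.676]
contact_force: [-0.3, 0.4, -6.9]
grip_width: 11.9
finger_force: 30.0
time: 36.4
tool_pos: [656.3, 73.8, 219.1]
tcp_rot: [-3.142, 0.0, 1.676]
contact_force: [-0.0, -0.6, -6.1]
grip_width: 11.6
finger_force: 30.0
```

```bash
python3 -m creep '0 0 -0.001 0 0 0 0;0 0 0 0 0 0 0;0 0 0 0 0 0 0' && python3 -m creep '0 0 -0.001 0 0 0 0;0 0 0 0 0 0 0;0 0 0 0 0 0 0'&& python3 -m creep '0 0 -0.001 0 0 0 0;0 0 0 0 0 0 0;0 0 0 0 0 0 0'
```

```text
time: 36.65
tool_pos: [656.4, 73.8, 218.3]
tcp_rot: [3.141, 0.0, 1.676]
contact_force: [-1.3, -0.1, -6.1]
grip_width: 11.7
finger_force: 30.0
time: 36.9
tool_pos: [656.3, 73.8, 217.2]
tcp_rot: [3.142, 0.0, 1.676]
contact_force: [0.4, 0.0, -5.7]
grip_width: 11.8
finger_force: 30.0
time: 37.15
tool_pos: [656.4, 73.8, 216.8]
tcp_rot: [3.141, 0.0, 1.676]
contact_force: [-1.9, -0.7, -2.3]
grip_width: 11.6
finger_force: 30.0
```

The lip has taken the load at z≈217. I ease the nose down about the lip, then open.

```bash
python3 -m creep '-0.0006 0 -0.0018 0.0018 -0.017 0 0;-0.0006 0 -0.0014 0.0018 -0.017 0 0;0 0 0 0 0 0 0' && python3 -m creep '-0.0006 0 -0.0014 0.0018 -0.017 0 0;0 0 0 0 0 0 0;0 0 0 0 0 0 0'
```

```text
time: 37.4
tool_pos: [655.2, 73.8, 214.0]
tcp_rot: [3.105, 0.0, 1.676]
contact_force: [-1.9, 0.5, -1.9]
grip_width: 11.7
finger_force: 30.0
time: 37.65
tool_pos: [653.7, 73.6, 212.8]
tcp_rot: [3.092, 0.0, 1.676]
contact_force: [-8.4, -1.5, 3.9]
grip_width: 11.7
finger_force: 30.0
```

```bash
python3 -m creep '0 0 0 0 0 0 15;0 0 0 0 0 0 18;0 0 0 0 0 0 22;0 0 0 0 0 0 28;0 0 0 0 0 0 36;0 0 0 0 0 0 45;0 0 0 0 0 0 45;0 0 0 0 0 0 45' && python3 -m creep '0 0 0.010 0 0 0 45;0 0 0.020 0 0 0 45;0 0 0.030 0 0 0 45;0 0 0.030 -0.005 0.048 0 45;-0.03 0 0.020 0 0 0 45;-0.03 0 0.020 0 0 0 45;0 0 0 0 0 0 45;0 0 0 0 0 0 45'
python3 - <<'E'
from h import *
import pickle
ci=viewer.camera_info('wrist'); im=snap('wrist','w14.png');pickle.dump(ci,open('w14.pkl','wb'))
s=snap('side','side3.png'); t=snap('top','top4.png')
T=readout.get_obs()['tool_pos'];print(T)
g=cv2.cvtColor(im,cv2.COLOR_RGB2HSV); m=cv2.inRange(g,(105,110,25),(125,255,255))
R=Ro.from_euler('z',.105).as_matrix()@Ro.from_euler('y',-.05).as_matrix()
L=np.array([736,83.3,180.])
P=lambda l:np.round(proj(ci,L+R@(np.array(l,float)-[81,0,81]),True),1)
print('rim F,B +y',P([-75,90,60]),P([75,90,60]))
print('bush tops',[P(l) for l in [(-38,46,42),(-38,-46,42),(38,46,42),(38,-46,42),(-38,20,42)]])
for u in (230,260,300,340,380,400):
    c=np.where(m[:270,u])[0]; print(u,c.min() if len(c) else None)
for r in (150,180,210,240):
    c=np.where(m[r,:560])[0]; print(r,c.min() if len(c) else None,c.max() if len(c) else None)
gy=cv2.cvtColor(im,cv2.COLOR_RGB2GRAY)
b=cv2.inRange(g,(0,0,150),(179,40,255))&0xff; b[270:]=0
n,_,st,ce=cv2.connectedComponentsWithStats(b)
print([(st[i,4],ce[i].round()) for i in range(1,n) if st[i,4]>80])
E
```

```text
time: 38.32
tool_pos: [654.9, 73.9, 212.0]
tcp_rot: [3.089, 0.0, 1.676]
contact_force: [-0.3, 0.1, -0.1]
grip_width: 40.4
finger_force: 0.0
time: 38.98
tool_pos: [594.2, 74.0, 344.5]
tcp_rot: [3.134, 0.0, 1.676]
contact_force: [0.0, -0.7, -0.3]
grip_width: 41.5
finger_force: 0.0
[594.85767859  73.73992773 341.02738668]
rim F,B +y [287.6 123.1] [478.  131.1]
bush tops [array([335.5, 178.2]), array([333.3, 283.9]), array([426.4, 180.8]), array([417.9, 284.2]), array([335. , 209.6])]
230 None
260 None
300 151
340 128
380 129
400 130
150 288 485
180 288 502
210 288 499
240 289 495
[(np.int32(201), array([301.,  63.])), (np.int32(349), array([214.,  19.])), (np.int32(519), array([263.,  37.])), (np.int32(328), array([408., 109.])), (np.int32(770), array([500., 146.])), (np.int32(722), array([325., 162.])), (np.int32(713), array([408., 172.])), (np.int32(590), array([320., 205.])), (np.int32(267), array([114., 223.])), (np.int32(1551), array([267., 251.])), (np.int32(283), array([329., 259.])), (np.int32(235), array([408., 261.]))]
```

```bash
python3 -m creep '-0.02 0 0 0 0 0 45;-0.02 0 0 0 0 0 45;0 0 0 0 0 0 45;0 0 0 0 0 0 45;0 0 0 0 0 0 45'
python3 - <<'E'
from h import *
t=snap('top','top5.png');s=snap('side','side4.png')
a=cv2.imread('pics/side3.png')[:,:,::-1]
d=cv2.absdiff(a,s).max(2); print('side diff in hung bin region',(d[215:350,150:260]>40).sum())
print(order.close_job())
E
```

```text
time: 39.55
tool_pos: [555.4, 73.8, 341.1]
tcp_rot: [3.139, -0.0, 1.676]
contact_force: [-1.3, -0.7, -0.0]
grip_width: 41.2
finger_force: 0.0
side diff in hung bin region 2128
the job is handed in; nothing more can be done
None
```

All five bushings are in the blue bin, which hangs by its back lip over the upper louvre, about 1–2 mm off centre by my measurement; grip read 30 N per finger and the job was handed in at about 40 s. The last before/after side-view comparison told me nothing, probably because the arm was moving in it, so that the bin stayed still after release rests on the wrist view taken just after letting go.

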